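Load the blank and lock the T-slot hold-down

ROBOT

A 6-joint arm with a two-finger parallel gripper is mounted at the origin on a cart in front of the work surface, level with it; the furniture and walls round the work are solid. World frame = base frame: x ahead of the robot, y to its left, z up, the work surface at z = 0. Lengths are in mm, angles in rad, forces in N, time in s.
With the tool pointing down it reaches from about 350 to 775 mm from the base axis. Payload 7.3 kg.
Tool frame: the origin (TCP) lies on the centre line of the jaws, within the pads' length; the fingertips stand 22 mm ahead of it and the grasp point (between the pads) lies 3 mm ahead of it; z points along the fingers, y is the direction in which the jaws open and shut (so a half turn about z gives the same grasp; the last joint's range is limited). The gripper opens to 92 mm and grips with 3 to 60 N. Pads are 19 mm wide; open, the fingers measure 130 mm over their backs; the gripper's body (75 mm by 190 mm) begins 47 mm behind the grasp point.
Start: joints at [-1.398, 0.342, 1.524, -0, 1.275, -0.146], TCP at [164.572, -498.557, 248.741] pointing down, gripper open.
Joint ranges: [-2.53, 2.53], [-0.77, 2.02], [0.04, 2.7], [-1, 4.14], [0.28, 2.66], [-3.11, 3.11]. Speed limits (rad/s): [2.57, 2.57, 3.14, 3.14, 3.14, 3.14].

INTERFACE

Orientations are given as [roll, pitch, yaw] about the fixed x, y, z axes, in that order (R = Rz(yaw) Ry(pitch) Rx(roll)).
In Python, from plant import get_obs, capture, close_job gives the robot as it stands.
- The arm moves only by the tool carry_out, never from a script. Its arguments are lists of equal length, an entry for each row: "xyz": the shift along the tool's x, y, z scaled (see below), a list of three; "dr": the turn, a rotation vector about the tool's x, y, z scaled (see below), a list of three. A call has 1 to 8 rows; each row shifts and turns the commanded pose from where the row before left it, along the tool's axes as they then stand; what a row does not reach is not made up. The controller multiplies each number of a shift by 0.06 m and each number of a turn by 8 degrees. A row lasts 1/8 s, in which the tool goes at most 62.5 mm and 10.7 degrees, less where a joint would pass 70% of its speed; a pose out of reach is approached as far as the arm can. A call with a number of a shift or a turn outside -1 to 1 is refused whole. A call with a gripper value outside its range is refused whole. "gripper" is the gripper's target within -1 to 1 (fully open at 1, half-way at 0, shut at -1), set as the call begins (left out, the last holds). The fingers move at their own pace and stop on an object; the grip force is fixed at half the most. Time passes only in rows, so rows that do not move let the fingers close. It gives the time, the measured TCP pose, the force and the opening at its end, in the units of the state.
- get_obs(): the state, without advancing time (a new reading comes with each control period).
- capture(name): name is "scene" or "top"; returns a dict with "image" (400x640x3 uint8, blue, green, red), "fx", "fy", "cx", "cy" (pixels), "D" ([k1, k2, p1, p2, k3] as OpenCV has them; the pictures are not rectified), "pose" (4x4, takes a point from camera to world coordinates). Camera axes: x right, y up, looking along -z (the intrinsics and any distortion apply to the point x, -y, -z); pixel columns grow to the right and rows downward; lengths in mm; the calibration is good to about 2 mm. A picture is of the moment at which its call begins. There is no depth.
- close_job(): hands the job in, once; it reports no verdict.
The state is a dict: "time": time; "joint_positions": joint angles; "dq": joint speeds; "tau": joint torques, N m; "tool_pos": TCP position; "tcp_rot": TCP orientation; "contact_force": force on the tool from outside, world axes, zero at the start; "moment": the same for the moment, N m; "grip_width": finger opening in mm.
Only numpy, scipy, OpenCV 4.12 (cv2) and the standard library are available. Lean on these libraries where they do the work, as an engineer would, in place of code of your own. Each camera call takes 0.05 s, during which the arm holds its last target.

TASK

Lay the light wooden blank flat in the empty groove of the jig board. Then take the hold-down by its black grip bar, lower its T-head into the metal slot between the two blanks, about half-way along, and twist it a quarter turn so that it locks under the lips of the slot and its two spring feet press on both blanks; let go of it there.

Things in the scene. Friction and masses are not known exactly. Their poses are not given: they have to be found in the camera images.
- board: plywood jig board, 190 (x) x 124 (y) x 24 mm, fixed to the bench; origin in the middle of its underside, z up. An aluminium T-track lies flush in its top along y = 0. In the top on either side, centred at y = +32 and -32 mm, is a groove 158 mm long (x), 27 mm wide, 9 mm deep; the one at y = +32 holds the dark blank, the one at y = -32 is empty
- empty_groove (a point): middle of the floor of the empty groove, 15 mm above the bench and 9 mm below the board's top; axes as the board's: the groove runs along x. A blank in it stands 13 mm above the board
- slot_mouth (a point): middle of the T-track's slot, level with the board's top (24 mm above the bench); axes as the board's. The slot runs along x over the whole board, 13 mm wide between two lips 4 mm thick; under the lips is a channel 24 mm wide, its floor 16 mm below this point
- light_blank_centre (a point): centre of the light-coloured square wooden blank, 22 x 150 x 22 mm, 0.1 kg, lying on the bench (centre 11 mm up); its length runs along its y, z is up. Grip it across its width, near the middle and by its upper half: only its upper 13 mm stay above the board
- dark_blank: dark wooden blank, 22 x 150 x 22 mm, lying in the other groove already; origin in the middle of its underside, length along its y
- grip_bar (a point): centre of the hold-down's black grip bar: 44 mm long (x), 16 mm thick (y), 32 mm high (its top 16 mm above this point); z up. The hold-down stands upright in the hole of a wooden storage block and lifts straight out. Its strap, under the bar, also lies along x
- hold_down: steel hold-down, 0.16 kg; origin in the underside of its round flange (34 mm across), 50 mm below the grip bar's centre; the flange rests on the storage block, later on the board's top. Below it a shank and a T-head, 21 mm long (x), 10 mm wide (y), reach 14 mm down: the head passes the slot only with x along the slot. Turned and let go, it rises up to 1.5 mm till the head bears on the lips
- strap_end (a point): underside of one of two white spring feet at the ends of the strap, 32 mm either side of the hold-down's axis along its x, 10 mm above the flange's underside: riding on to the blanks they are pushed up 3 mm (about 3 N each). Dropped in, the head can be turned freely either way, there is no end stop: it is locked when the strap lies square across the slot
- storage_block: wooden block 64 x 64 x 36 mm, fixed to the bench; hole 29 mm wide, 22 mm deep in the middle of its top; origin in the middle of its underside
- mallet: beech mallet lying on the bench, bystander
- sanding_block: grey sanding block 52 x 68 x 24 mm on the bench, bystander
- chuck_key: black chuck key 70 x 70 x 12 mm on the bench, bystander
- caliper: steel caliper 210 x 73 mm lying on the bench, bystander
Mind the look-alikes: they are no part of the job. Several things have the shape of the hold_down; the one meant has the colours described above.

How it is judged (in metres and radians):
On the way, in this order (a step that is already met when the one before it is completed fails the run):
1. the light blank lies flat in the empty groove, let go (z of light_blank_centre in the frame of empty_groove below 0.014 m and angle between the y axis of light_blank_centre and the x axis of empty_groove, either way round below 0.1 rad and horizontal distance between light_blank_centre and empty_groove below 0.009 m and contact force between the fingers and light_blank below 0.1 N), for 0.2 s.
2. the hold-down's head has been dropped into the slot, not yet turned (z of hold_down in the frame of slot_mouth below 0.005 m and horizontal distance between hold_down and slot_mouth below 0.04 m and angle between the x axis of hold_down and the x axis of slot_mouth, either way round below 0.35 rad), for 0.1 s.
At the end, for the whole second after the job is handed in: Both blanks flat in their grooves (light one within 3 mm of the floor, 9 mm of the middle, 0.1 rad); hold-down upright (0.12 rad), flange within 4 mm of the board, within 40 mm of the slot's middle, strap square across it to 0.35 rad, each foot pressing its blank with over 0.8 N; released, at rest (z of light_blank_centre in the frame of empty_groove below 0.014 m and angle between the y axis of light_blank_centre and the x axis of empty_groove, either way round below 0.1 rad and horizontal distance between light_blank_centre and empty_groove below 0.009 m and z of dark_blank in the frame of slot_mouth below -0.006 m and z of hold_down in the frame of slot_mouth below 0.004 m and x of hold_down in the frame of slot_mouth between -0.04 and 0.04 m and angle between the x axis of hold_down and the y axis of slot_mouth, either way round below 0.35 rad and angle between hold_down's own z axis and vertical below 0.12 rad and contact force between hold_down and light_blank above 0.8 N and contact force between hold_down and dark_blank above 0.8 N and linear speed of hold_down below 0.02 m/s); the robot touches nothing.
It fails at once if the dark blank is lifted out of its groove (z of dark_blank in the frame of slot_mouth above 0.004 m).
It fails at once if a bystander is pushed away (distance of any of mallet, sanding_block, chuck_key, caliper from where it was at the start of the episode above 0.03 m).
It also fails if it takes over 61 s, if anything falls off the work surface, if the arm or the gripper's body presses on something with over 40 N, if the wrist force passes 120 N, or if a joint passes its speed limit or range.

## Working session

There is one attempt and no reset: what is moved stays moved. The work goes in short steps, Python scripts to look and compute and a tool call to move; the robot and the scene stay as the last step left them, time stands still between calls to the robot, and variables do not carry over. Pictures are saved under pics/ and viewed, and the job is handed in when it is done.

Besides the shell and the picture viewer there is one more tool, called after "Request:" as a command line: name --argument value ..., lists and objects as JSON in quotes. carry_out: Moves the arm, as the interface text tells. Shifts and turns lie within -1 to 1; 1 stands for 0.06 m of shift or 8 degrees of turn. Its arguments: {"type":"object","properties":{"xyz":{"type":"array"},"dr":{"type":"array"},"gripper":{"type":"number"}},"required":["xyz","dr"]}

```bash
ls; mkdir -p pics; cat > h.py <<'E'
import numpy as np, cv2, json
from plant import get_obs, capture, close_job
def snap(n,f):
    c=capture(n); cv2.imwrite('pics/'+f+'.png',c['image']); np.save('pics/'+f+'.npy',c,allow_pickle=True); return c
def load(f): return np.load('pics/'+f+'.npy',allow_pickle=True).item()
def KD(c): return np.array([[c['fx'],0,c['cx']],[0,c['fy'],c['cy']],[0,0,1.]]),np.array(c['D'],float)
def ray(c,uv):
    K,D=KD(c); p=cv2.undistortPoints(np.array(uv,float).reshape(-1,1,2),K,D).reshape(-1,2)
    d=np.c_[p[:,0],-p[:,1],-np.ones(len(p))]; T=np.array(c['pose'])
    return T[:3,3],d@T[:3,:3].T
def onz(c,uv,z):
    o,d=ray(c,uv); s=(z-o[2])/d[:,2]; return o+d*s[:,None]
def proj(c,P):
    K,D=KD(c);T=np.array(c['pose']);q=(np.array(P,float).reshape(-1,3)-T[:3,3])@T[:3,:3]
    q=q*[1,-1,-1]; return cv2.projectPoints(q,np.zeros(3),np.zeros(3),K,D)[0].reshape(-1,2)
E
python3 - <<'E'
from h import *
print(get_obs())
for n in('scene','top'):
    c=snap(n,n+'0'); print(n,np.array(c['pose']).round(2).tolist(),c['fx'],c['D'])
E
```

```text
pics
{'time': 0.0, 'joint_positions': array([-1.39800493e+00,  3.42708559e-01,  1.52499206e+00,  1.08912389e-05,
        1.27545045e+00, -1.45972165e-01]), 'dq': array([-0.00084451, -0.00033724, -0.00121547, -0.00154334, -0.00084875,
       -0.00097141]), 'tau': array([-2.58915986e-05, -4.31237698e+01, -2.44220138e+01,  7.16627156e-02,
        5.59932785e-02, -1.45013391e-04]), 'tool_pos': array([ 164.50345103, -498.1636524 ,  248.06102425]), 'tcp_rot': array([-3.14005233e+00, -2.36981531e-04,  3.18760196e-01]), 'contact_force': array([-0.46262896,  0.118138  ,  0.59302788]), 'moment': array([ 0.01516006, -0.00574605,  0.01560189]), 'grip_width': 91.6154215340505}
scene [[0.78, 0.26, -0.56, -264.03], [-0.62, 0.32, -0.71, -1223.75], [-0.01, 0.91, 0.42, 634.35], [0.0, 0.0, 0.0, 1.0]] 518.3610181885904 [-0.13731543  0.          0.          0.          0.        ]
top [[0.0, 0.99, -0.15, 332.42], [-1.0, 0.0, 0.0, -299.65], [0.0, 0.15, 0.99, 1016.38], [0.0, 0.0, 0.0, 1.0]] 467.8580543058395 [-0.09511963  0.          0.          0.          0.        ]
```

View pics/scene0.png

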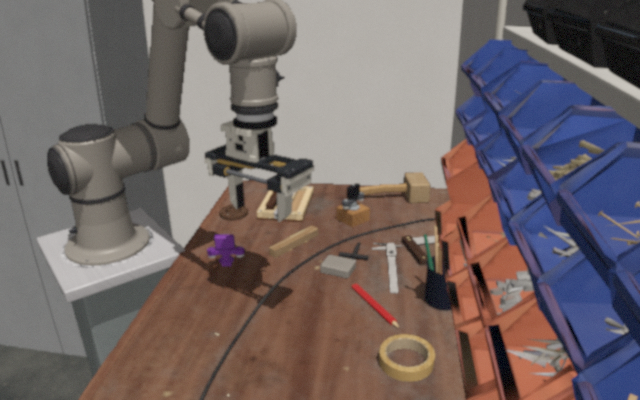

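View pics/top0.png

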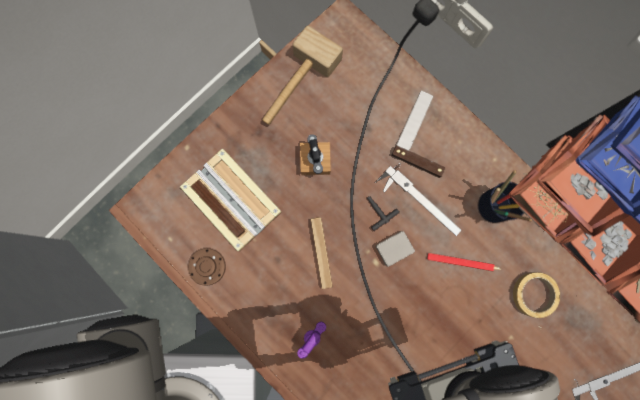

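The top view shows the board at about (230,198), the light blank at about (320,253), the hold-down in its block at about (315,157), and a purple look-alike at about (312,340). I'll enlarge these.

```bash
python3 - <<'E'
from h import *
c=load('top0')['image']
cv2.imwrite('pics/t1.png',cv2.resize(c[120:300,160:360],None,fx=4,fy=4,interpolation=cv2.INTER_CUBIC)[:600] if 0 else cv2.resize(c[130:280,165:365],None,fx=4,fy=4,interpolation=cv2.INTER_CUBIC))
s=load('scene0')['image']
cv2.imwrite('pics/s1.png',cv2.resize(s[165:275,200:400],None,fx=4,fy=4,interpolation=cv2.INTER_CUBIC))
E
```

```text
(no output)
```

View pics/t1.png

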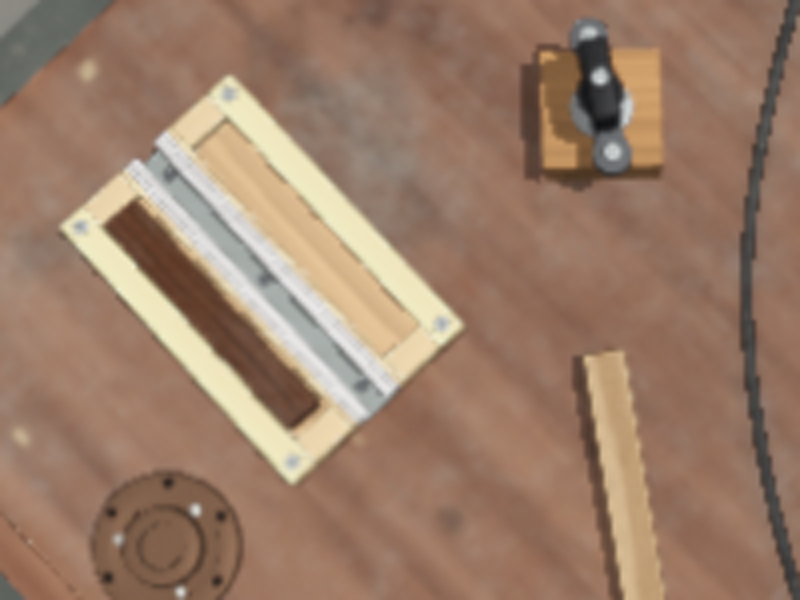

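View pics/s1.png

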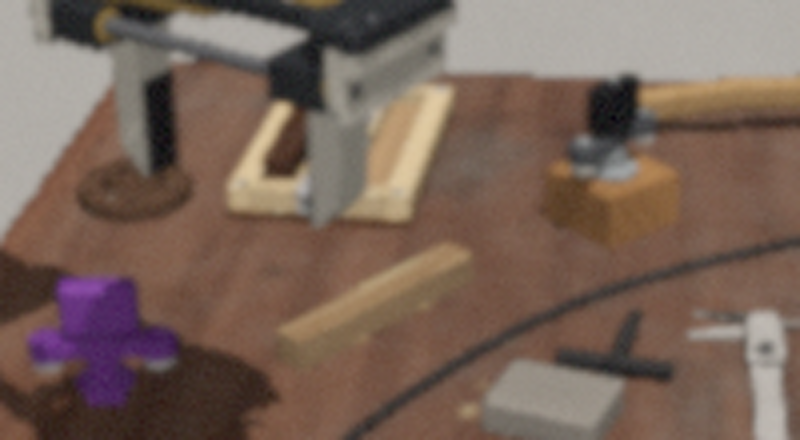

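Candidates: the black-barred hold-down at top (315,157) / scene (353,205), and the purple one at top (312,340) / scene (225,250). The black one fits: black bar, steel body, light feet, and it stands in a wooden block. The crops confirm this. Now I'll measure.

```bash
python3 - <<'E'
from h import *
c=load('top0'); im=c['image']; off=np.array([165,130.])
pc=lambda P:np.array(P,float)/4+off-0.375
# board by hand
b=onz(c,pc([(230,75),(463,325),(293,483),(62,228)]),24)
print('board',b.round(1).tolist(),[np.linalg.norm(b[i]-b[i-1]).round(1) for i in range(4)],b.mean(0))
# slot: mask of the grey channel + groove
hsv=cv2.cvtColor(im,cv2.COLOR_BGR2HSV)
def big(m,lo,hi,z,name):
    x0,y0,x1,y1=m
    k=cv2.inRange(hsv[y0:y1,x0:x1],lo,hi)
    k=cv2.morphologyEx(k,cv2.MORPH_OPEN,np.ones((2,2)))
    cs,_=cv2.findContours(k,cv2.RETR_EXTERNAL,cv2.CHAIN_APPROX_NONE)
    q=max(cs,key=cv2.contourArea).reshape(-1,2)+[x0,y0]
    P=onz(c,q,z)[:,:2]; r=cv2.minAreaRect(P.astype(np.float32)); print(name,cv2.contourArea(q.astype(np.float32)),r)
    return q,P,r
print('hsv blank',hsv[250,320],'bench',hsv[250,340],'bar',hsv[150,314],'block',hsv[160,328], 'boardrim',hsv[148,224],'groove',hsv[200,250],'dark',hsv[208,215],'lip',hsv[180,222])
big((175,140,290,260),(18,40,150),(40,150,255),24,'rim')
big((300,210,345,300),(14,60,130),(40,200,255),22,'blank')
big((295,130,340,185),(0,0,0),(180,255,60),80,'bar')
big((175,140,290,260),(0,100,0),(15,255,110),37,'dark')
E
```

```text
board [[594.4, -84.1, 24.0], [456.9, -214.4, 24.0], [372.2, -125.5, 24.0], [509.0, 4.8, 24.0]] [np.float64(123.2), np.float64(189.4), np.float64(122.8), np.float64(188.9)] [ 483.13565978 -104.77196923   24.        ]
hsv blank [ 17  86 204] bench [ 10 100 156] bar [ 84   7 190] block [ 15 127 191] boardrim [ 11  87 149] groove [ 17  88 224] dark [ 10 138 100] lip [ 22  26 222]
rim 914.5 ((507.91650390625, -135.4004364013672), (191.5377655029297, 47.79951477050781), 43.573638916015625)
blank 681.0 ((367.354736328125, -303.9740905761719), (150.52349853515625, 22.697917938232422), 9.411953926086426)
bar 54.5 ((561.7755737304688, -287.6393737792969), (29.130077362060547, 13.07130241394043), 29.330066680908203)
dark 549.0 ((458.244384765625, -84.0904541015625), (149.1304931640625, 20.94098663330078), 43.18815231323242)
```

```bash
python3 - <<'E'
from h import *
c=load('top0'); im=c['image']; off=np.array([165,130.])
pc=lambda P:np.array(P,float)/4+off-0.375
b=onz(c,pc([(540,48),(660,48),(662,168),(542,170)]),36); print('block',b.round(1).tolist(),b.mean(0))
f=onz(c,pc([(588,33),(612,152)]),55); print('feet z55',f,np.linalg.norm(f[0]-f[1]),f.mean(0),np.degrees(np.arctan2(*(f[0]-f[1])[1::-1])))
s=onz(c,pc([(600,77)]),102); print('screw',s)
cv2.imwrite('pics/t2.png',cv2.resize(im[128:186,285:345],None,fx=10,fy=10,interpolation=cv2.INTER_CUBIC))
s=load('scene0')['image']
cv2.imwrite('pics/s2.png',cv2.resize(s[175:230,320:390],None,fx=10,fy=10,interpolation=cv2.INTER_CUBIC))
E
```

```text
block [[606.4, -254.5, 36.0], [606.7, -319.4, 36.0], [540.4, -320.5, 36.0], [539.1, -256.3, 36.0]] [ 573.14846205 -287.65625002   36.        ]
feet z55 [[ 609.44126944 -280.76389264   55.        ]
 [ 544.84990659 -293.79747734   55.        ]] 65.89323550192398 [ 577.14558802 -287.28068499   55.        ] 11.408252132254958
screw [[ 573.02200904 -287.87606018  102.        ]]
```

View pics/t2.png

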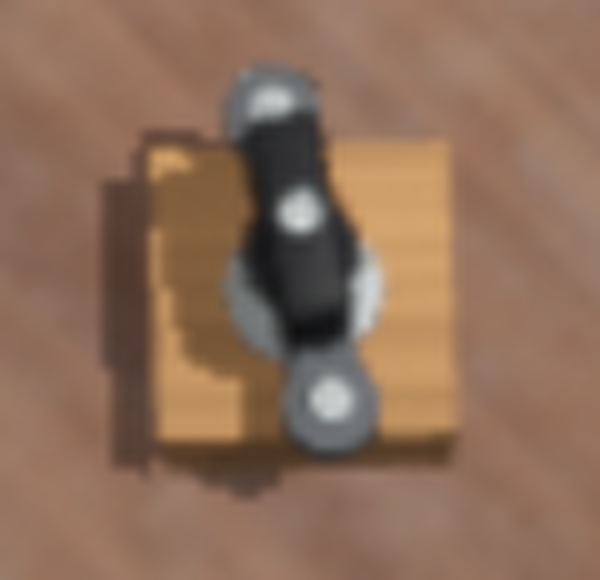

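View pics/s2.png

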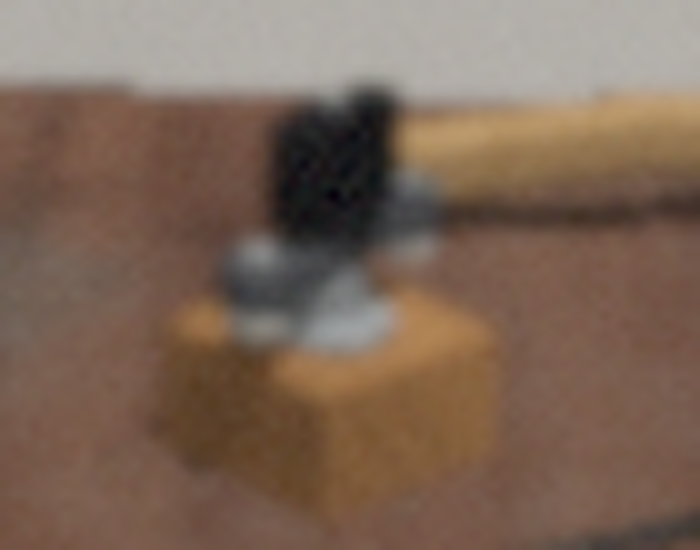

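```bash
cat >> h.py <<'E'
from scipy.spatial.transform import Rotation as R
def plan(xyz,yawdeg,cur=None):
    """units: turn about tool z to do FIRST, then shift; also shift as from current axes"""
    o=get_obs(); p,r=cur if cur else (o['tool_pos'],o['tcp_rot'])
    Rc=R.from_euler('xyz',r); Rt=R.from_euler('xyz',[np.pi,0,np.radians(yawdeg)])
    d=np.array(xyz)-p
    print('t',round(o['time'],2),'shift now-axes',(Rc.inv().apply(d)/60).round(3),'after turn',(Rt.inv().apply(d)/60).round(3),'turn units',(np.degrees((Rc.inv()*Rt).as_rotvec())/8).round(3),'yaw',np.degrees(r[2]).round(2),'tilt',np.degrees(r[:2]).round(2))
E
python3 -c "
from h import *
plan([367.4,-304,120],9.4)"
```

```text
t 0.1 shift now-axes [ 4.225 -2.011  2.139] after turn [ 3.865 -2.641  2.135] turn units [-1.000e-02 -1.000e-03  1.108e+00] yaw 18.27 tilt [-1.7992e+02 -1.0000e-02]
```

Request:
carry_out --xyz '[[0.6, -0.29, 0], [0.6, -0.29, 0.2], [0.6, -0.29, 0.3], [0.6, -0.29, 0.4], [0.6, -0.29, 0.4], [0.6, -0.29, 0.4], [0.625, -0.271, 0.2], [0, 0, 0.239]]' --dr '[[0, 0, 0], [0, 0, 0], [0, 0, 0], [0, 0, 0], [0, 0, 0], [0, 0, 0], [0, 0, 0.5], [0, 0, 0.6]]' --gripper 0

```text
time: 1.1
tool_pos: [368.9, -302.6, 119.7]
tcp_rot: [-3.141, -0.0, 0.166]
contact_force: [-1.1, -0.6, -1.0]
grip_width: 46.3
```

```bash
python3 - <<'E'
from h import *
c=snap('scene','s3')
plan([367.4,-304,34],9.4)
cv2.imwrite('pics/s3c.png',cv2.resize(c['image'][140:300,180:400],None,fx=3.5,fy=3.5,interpolation=cv2.INTER_CUBIC))
E
```

```text
t 1.15 shift now-axes [-0.004  0.027  1.401] after turn [-0.007  0.023  1.401] turn units [-0.021  0.013 -0.015] yaw 9.28 tilt [-1.7983e+02  1.1000e-01]
```

View pics/s3c.png

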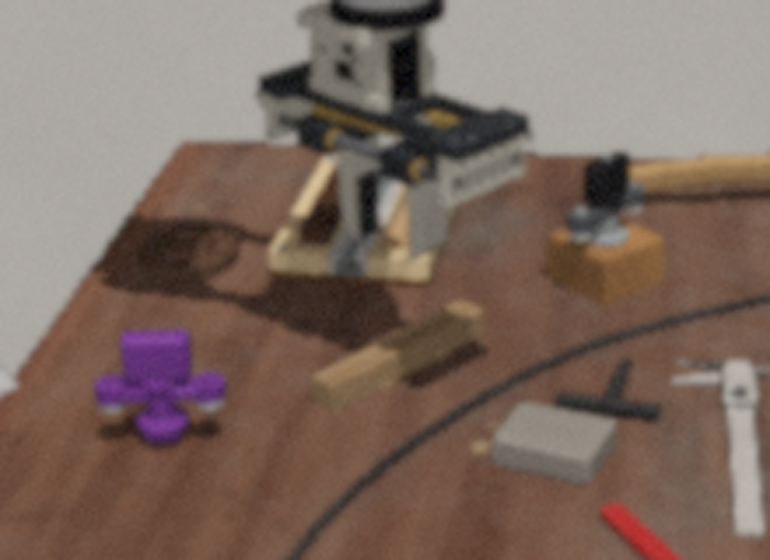

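The open jaws straddle the blank (crop ~(395,350)) with clearance, so I'm descending.

Request:
carry_out --xyz '[[0, 0.02, 0.4], [0, 0, 0.4], [0, 0, 0.4], [0, 0, 0.2], [0, 0, 0], [0, 0, 0]]' --dr '[[0, 0, 0], [0, 0, 0], [0, 0, 0], [0, 0, 0], [0, 0, 0], [0, 0, 0]]'

```text
time: 1.9
tool_pos: [368.0, -306.2, 37.1]
tcp_rot: [3.14, -0.001, 0.165]
contact_force: [0.3, -0.4, 0.8]
grip_width: 46.0
```

Request:
carry_out --xyz '[[0, 0, 0], [0, 0, 0], [0, 0, 0], [0, 0, 0], [0, 0, 0], [0, 0, 0]]' --dr '[[0, 0, 0], [0, 0, 0], [0, 0, 0], [0, 0, 0], [0, 0, 0], [0, 0, 0]]' --gripper -1

```text
time: 2.65
tool_pos: [367.7, -305.6, 36.6]
tcp_rot: [-3.142, 0.0, 0.165]
contact_force: [-1.0, 3.5, 5.7]
grip_width: 21.5
```

Request:
carry_out --xyz '[[0, 0, -0.2], [0, 0, -0.3], [0, 0, -0.4], [0, 0, -0.4], [0, 0, 0], [0, 0, 0]]' --dr '[[0, 0, 0], [0, 0, 0], [0, 0, 0], [0, 0, 0], [0, 0, 0], [0, 0, 0]]'

```text
time: 3.4
tool_pos: [367.4, -305.4, 113.8]
tcp_rot: [-3.141, 0.0, 0.165]
contact_force: [0.7, 0.6, -1.1]
grip_width: 21.7
```

```bash
python3 - <<'E'
from h import *
c=snap('top','t4')
plan([505.1,-128,112],43.5)
cv2.imwrite('pics/t4c.png',cv2.resize(c['image'][130:300,200:400],None,fx=3.5,fy=3.5,interpolation=cv2.INTER_CUBIC))
E
```

```text
t 3.45 shift now-axes [ 2.752 -2.537  0.026] after turn [ 3.701 -0.562  0.026] turn units [-1.000e-02  3.000e-03 -4.255e+00] yaw 9.46 tilt [-1.7993e+02  5.0000e-02]
```

View pics/t4c.png

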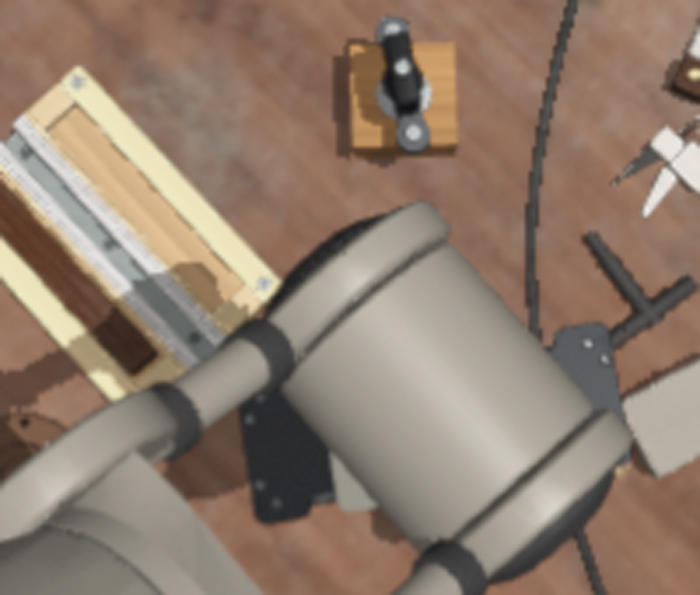

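Request:
carry_out --xyz '[[0.3, -0.3, 0], [0.5, -0.45, 0], [0.5, -0.45, 0], [0.5, -0.45, 0], [0.5, -0.45, 0], [0.45, -0.437, 0.026], [0, 0, 0], [0, 0, 0]]' --dr '[[0, 0, 0], [0, 0, 0], [0, 0, 0], [0, 0, 0], [0, 0, 0], [0, 0, -0.7], [0, 0, -0.8], [0, 0, -0.8]]'

```text
time: 4.45
tool_pos: [505.0, -127.5, 111.4]
tcp_rot: [-3.14, 0.002, 0.491]
contact_force: [-0.1, -0.2, -1.4]
grip_width: 21.6
```

Request:
carry_out --xyz '[[0, 0, 0], [0, 0, 0], [0, 0, 0], [0, 0, 0], [0, 0, 0]]' --dr '[[0, 0, -0.8], [0, 0, -0.7], [0, 0, -0.455], [0, 0, 0], [0, 0, 0]]'

```text
time: 5.08
tool_pos: [505.1, -128.3, 112.2]
tcp_rot: [-3.141, 0.001, 0.758]
contact_force: [0.9, -0.4, -2.0]
grip_width: 21.8
```

```bash
python3 - <<'E'
from h import *
c=snap('scene','s5')
plan([505.1,-128,52],43.5)
cv2.imwrite('pics/s5c.png',cv2.resize(c['image'][140:260,200:400],None,fx=4,fy=4,interpolation=cv2.INTER_CUBIC))
E
```

```text
t 5.12 shift now-axes [ 0.004 -0.005  1.006] after turn [ 0.003 -0.006  1.006] turn units [-0.005  0.003 -0.007] yaw 43.44 tilt [-1.7996e+02  2.0000e-02]
```

View pics/s5c.png

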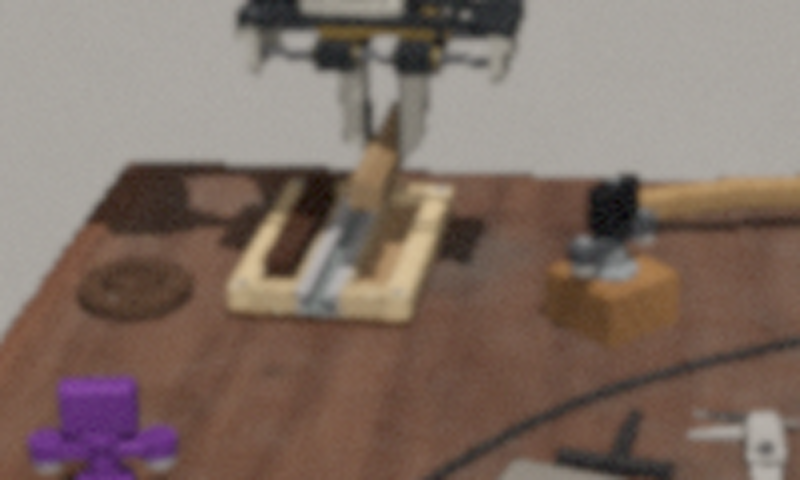

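The blank is held level above the groove (crop ~(375,165)). I'll lower it, slowly at the end.

Request:
carry_out --xyz '[[0, 0, 0.3], [0, 0, 0.3], [0, 0, 0.15], [0, 0, 0.08], [0, 0, 0.08], [0, 0, 0.06], [0, 0, 0], [0, 0, 0]]' --dr '[[0, 0, 0], [0, 0, 0], [0, 0, 0], [0, 0, 0], [0, 0, 0], [0, 0, 0], [0, 0, 0], [0, 0, 0]]'

```text
time: 6.12
tool_pos: [505.5, -128.5, 54.8]
tcp_rot: [3.141, -0.0, 0.759]
contact_force: [-0.2, -0.0, -0.8]
grip_width: 21.5
```

Request:
carry_out --xyz '[[0, 0, 0.03], [0, 0, 0.02], [0, 0, 0], [0, 0, 0]]' --dr '[[0, 0, 0], [0, 0, 0], [0, 0, 0], [0, 0, 0]]'

```text
time: 6.62
tool_pos: [505.4, -128.5, 51.7]
tcp_rot: [3.141, 0.0, 0.759]
contact_force: [-0.6, -0.5, 0.9]
grip_width: 21.1
```

Request:
carry_out --xyz '[[0, 0, 0], [0, 0, 0], [0, 0, 0], [0, 0, 0], [0, 0, -0.2], [0, 0, -0.6], [0, 0, -0.8], [0, 0, -0.5]]' --dr '[[0, 0, 0], [0, 0, 0], [0, 0, 0], [0, 0, 0], [0, 0, 0], [0, 0, 0], [0, 0, 0], [0, 0, 0]]' --gripper -0.2

```text
time: 7.62
tool_pos: [506.0, -128.6, 180.8]
tcp_rot: [3.138, -0.001, 0.759]
contact_force: [0.3, -0.2, -0.6]
grip_width: 36.7
```

```bash
python3 - <<'E'
from h import *
plan([573,-287.8,160],11.4)
E
```

```text
t 7.62 shift now-axes [-1.017  2.692  0.354] after turn [0.57  2.821 0.346] turn units [ 0.02  -0.016  4.014] yaw 43.51 tilt [ 1.7982e+02 -8.0000e-02]
```

Request:
carry_out --xyz '[[-0.15, 0.4, 0], [-0.2, 0.55, 0], [-0.2, 0.55, 0], [-0.2, 0.55, 0], [-0.2, 0.5, 0], [-0.067, 0.14, 0], [0, 0, 0], [0, 0, 0]]' --dr '[[0, 0, 0], [0, 0, 0], [0, 0, 0], [0, 0, 0.7], [0, 0, 0.8], [0, 0, 0.9], [0, 0, 0.9], [0, 0, 0.7]]'

```text
time: 8.62
tool_pos: [567.3, -289.1, 178.4]
tcp_rot: [3.141, -0.0, 0.197]
contact_force: [-0.6, -0.1, 0.1]
grip_width: 36.8
```

```bash
python3 - <<'E'
from h import *
c=snap('top','t6');s=snap('scene','s6')
plan([573,-287.8,93],11.4)
a=cv2.resize(c['image'][130:270,165:365],None,fx=3.8,fy=3.8,interpolation=cv2.INTER_CUBIC)
cv2.imwrite('pics/t6c.png',a)
cv2.imwrite('pics/s6c.png',cv2.resize(s['image'][130:250,220:420],None,fx=4,fy=4,interpolation=cv2.INTER_CUBIC))
E
```

```text
t 8.72 shift now-axes [ 9.600e-02 -1.000e-03  1.423e+00] after turn [ 9.600e-02 -1.000e-03  1.423e+00] turn units [ 0.004 -0.003  0.008] yaw 11.46 tilt [ 1.7997e+02 -2.0000e-02]
```

View pics/t6c.png

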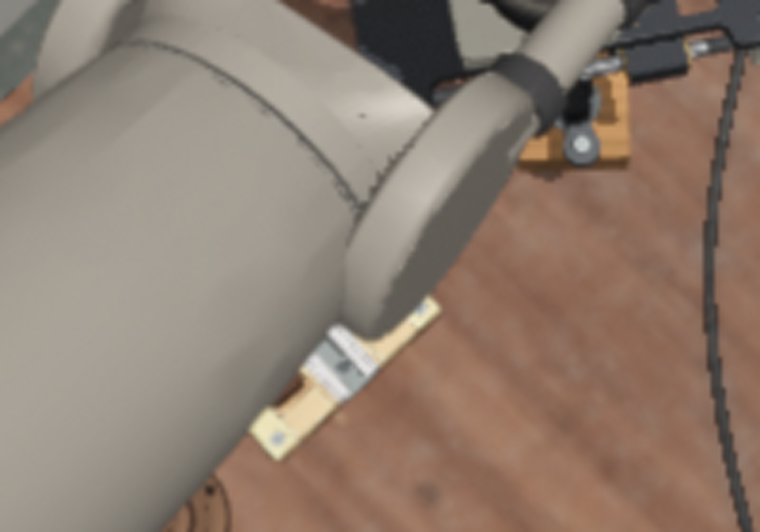

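View pics/s6c.png

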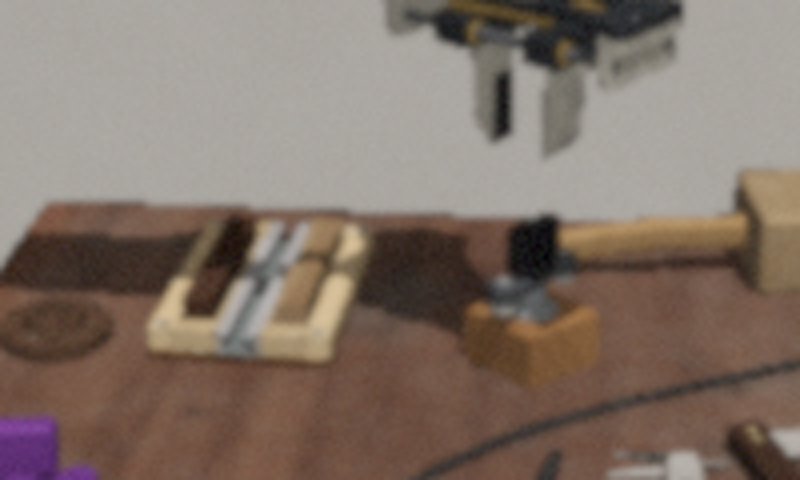

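The light blank lies in the groove, with its dark and light tops level (crop ~(310,265)). Next I'll grip the black bar.

Request:
carry_out --xyz '[[0.096, 0, 0.3], [0, 0, 0.4], [0, 0, 0.35], [0, 0, 0.25], [0, 0, 0.12], [0, 0, 0], [0, 0, 0]]' --dr '[[0, 0, 0], [0, 0, 0], [0, 0, 0], [0, 0, 0], [0, 0, 0], [0, 0, 0], [0, 0, 0]]'

```text
time: 9.6
tool_pos: [573.5, -288.0, 93.2]
tcp_rot: [3.14, -0.001, 0.201]
contact_force: [0.1, 1.0, 0.5]
grip_width: 36.9
```

```bash
python3 - <<'E'
from h import *
s=snap('scene','s7')
plan([573,-287.8,93],11.4)
cv2.imwrite('pics/s7c.png',cv2.resize(s['image'][150:250,300:420],None,fx=6,fy=6,interpolation=cv2.INTER_CUBIC))
E
```

```text
t 9.65 shift now-axes [-0.006 -0.006  0.005] after turn [-0.006 -0.006  0.005] turn units [ 0.009 -0.008  0.014] yaw 11.51 tilt [ 1.7993e+02 -7.0000e-02]
```

View pics/s7c.png

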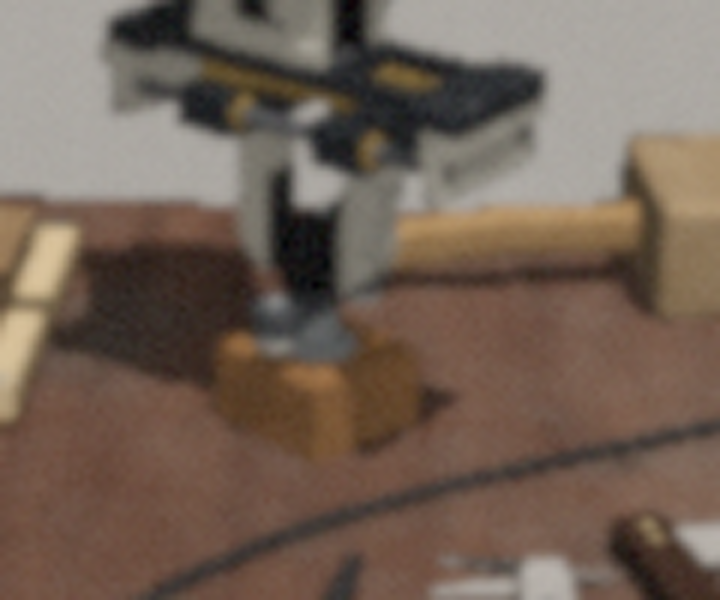

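The bar (crop ~(305,245)) is between the fingers with space on both sides. I'll close and lift.

Request:
carry_out --xyz '[[0, 0, 0], [0, 0, 0], [0, 0, 0], [0, 0, 0], [0, 0, 0]]' --dr '[[0, 0, 0], [0, 0, 0], [0, 0, 0], [0, 0, 0], [0, 0, 0]]' --gripper -1

```text
time: 10.28
tool_pos: [573.4, -288.1, 93.3]
tcp_rot: [3.14, -0.001, 0.201]
contact_force: [-0.1, -0.8, 5.6]
grip_width: 15.4
```

Request:
carry_out --xyz '[[0, 0, -0.1], [0, 0, -0.3], [0, 0, -0.4], [0, 0, -0.4], [0, 0, 0], [0, 0, 0]]' --dr '[[0, 0, 0], [0, 0, 0], [0, 0, 0], [0, 0, 0], [0, 0, 0], [0, 0, 0]]'

```text
time: 11.02
tool_pos: [572.6, -287.5, 163.8]
tcp_rot: [-3.141, 0.001, 0.201]
contact_force: [-0.4, -0.3, -2.1]
grip_width: 15.9
```

```bash
python3 - <<'E'
from h import *
s=snap('scene','s8')
plan([483.1,-104.8,150],43.5)
cv2.imwrite('pics/s8c.png',cv2.resize(s['image'][130:250,240:420],None,fx=4.4,fy=4.4,interpolation=cv2.INTER_CUBIC))
# slot in top0: lip and channel profile across, mid-length
c=load('top0'); g=c['image']; hsv=cv2.cvtColor(g,cv2.COLOR_BGR2HSV)
th=np.radians(43.5); ux=np.array([np.cos(th),np.sin(th),0]); uy=np.array([-np.sin(th),np.cos(th),0]); o=np.array([483.1,-104.8,24])
for a in(-60,-30,-15,15,30,60):
    ys=np.arange(-70,71,2); P=proj(c,[o+ux*a+uy*y for y in ys]).astype(np.float32)
    S=cv2.remap(hsv,P[:,0].reshape(1,-1),P[:,1].reshape(1,-1),cv2.INTER_LINEAR)[0]
    print(a,[(int(y),int(q[1]),int(q[2])) for y,q in zip(ys,S) if abs(y)<26])
E
```

```text
t 11.07 shift now-axes [-0.851 -3.279  0.228] after turn [ 1.015 -3.232  0.221] turn units [-0.013  0.008 -3.999] yaw 11.51 tilt [-1.7992e+02  9.0000e-02]
-60 [(-24, 85, 228), (-22, 86, 226), (-20, 82, 222), (-18, 73, 216), (-16, 53, 218), (-14, 21, 217), (-12, 5, 218), (-10, 3, 226), (-8, 3, 222), (-6, 2, 170), (-4, 7, 135), (-2, 10, 152), (0, 10, 171), (2, 9, 174), (4, 9, 174), (6, 3, 192), (8, 1, 220), (10, 3, 227), (12, 5, 216), (14, 15, 215), (16, 41, 218), (18, 56, 214), (20, 80, 177), (22, 106, 138), (24, 122, 108)]
-30 [(-24, 86, 226), (-22, 87, 223), (-20, 85, 218), (-18, 74, 218), (-16, 48, 222), (-14, 16, 222), (-12, 3, 224), (-10, 2, 229), (-8, 3, 219), (-6, 3, 172), (-4, 8, 140), (-2, 10, 155), (0, 10, 173), (2, 9, 174), (4, 9, 178), (6, 4, 198), (8, 3, 222), (10, 4, 227), (12, 3, 222), (14, 11, 223), (16, 39, 226), (18, 61, 215), (20, 86, 182), (22, 103, 146), (24, 111, 113)]
-15 [(-24, 86, 224), (-22, 84, 222), (-20, 72, 222), (-18, 59, 221), (-16, 48, 221), (-14, 23, 219), (-12, 7, 221), (-10, 4, 227), (-8, 2, 225), (-6, 3, 190), (-4, 7, 168), (-2, 10, 174), (0, 9, 17
[... 590 characters left out ...]
0, 217), (-18, 65, 222), (-16, 50, 222), (-14, 24, 217), (-12, 7, 213), (-10, 4, 219), (-8, 3, 221), (-6, 3, 184), (-4, 7, 143), (-2, 9, 163), (0, 9, 171), (2, 9, 173), (4, 9, 175), (6, 5, 190), (8, 4, 214), (10, 2, 223), (12, 3, 217), (14, 11, 214), (16, 45, 217), (18, 72, 203), (20, 91, 171), (22, 109, 136), (24, 129, 104)]
60 [(-24, 89, 216), (-22, 89, 215), (-20, 84, 212), (-18, 75, 208), (-16, 55, 213), (-14, 20, 213), (-12, 5, 213), (-10, 3, 220), (-8, 3, 212), (-6, 4, 165), (-4, 10, 144), (-2, 10, 165), (0, 9, 170), (2, 9, 171), (4, 9, 169), (6, 4, 182), (8, 1, 214), (10, 3, 219), (12, 5, 215), (14, 16, 217), (16, 49, 221), (18, 74, 200), (20, 95, 160), (22, 109, 123), (24, 116, 106)]
```

View pics/s8c.png

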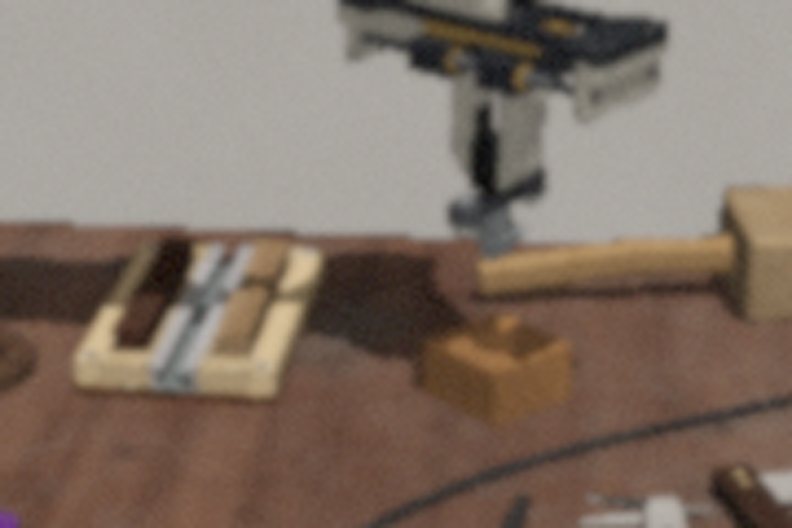

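Request:
carry_out --xyz '[[-0.1, -0.4, 0], [-0.15, -0.55, 0], [-0.15, -0.6, 0], [-0.15, -0.6, 0], [-0.15, -0.6, 0], [-0.151, -0.529, 0], [0, 0, 0.2], [0, 0, 0.2]]' --dr '[[0, 0, 0], [0, 0, 0], [0, 0, 0], [0, 0, 0], [0, 0, 0], [0, 0, -0.8], [0, 0, -0.9], [0, 0, -0.9]]'

```text
time: 12.08
tool_pos: [483.2, -104.5, 139.5]
tcp_rot: [-3.141, 0.001, 0.569]
contact_force: [0.6, -0.5, -1.6]
grip_width: 15.6
```

Request:
carry_out --xyz '[[0, 0, 0.1], [0, 0, 0.1], [0, 0, 0], [0, 0, 0], [0, 0, 0]]' --dr '[[0, 0, -0.8], [0, 0, -0.6], [0, 0, 0], [0, 0, 0], [0, 0, 0]]'

```text
time: 12.7
tool_pos: [483.8, -105.2, 128.5]
tcp_rot: [3.141, -0.0, 0.758]
contact_force: [-0.7, -0.1, -1.3]
grip_width: 16.0
```

```bash
python3 - <<'E'
from h import *
s=snap('scene','s9');c=snap('top','t9')
plan([483.1,-104.8,118],43.5)
cv2.imwrite('pics/s9c.png',cv2.resize(s['image'][130:250,200:340],None,fx=5,fy=5,interpolation=cv2.INTER_CUBIC))
cv2.imwrite('pics/t9c.png',cv2.resize(c['image'][130:280,165:365],None,fx=3,fy=3))
E
```

```text
t 12.8 shift now-axes [-0.004 -0.013  0.176] after turn [-0.004 -0.013  0.176] turn units [ 0.003 -0.001 -0.003] yaw 43.47 tilt [ 1.7998e+02 -1.0000e-02]
```

View pics/s9c.png

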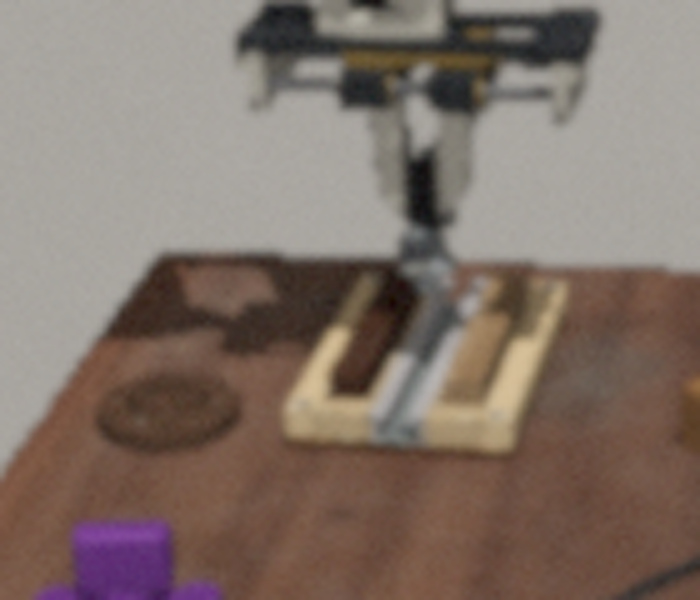

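View pics/t9c.png

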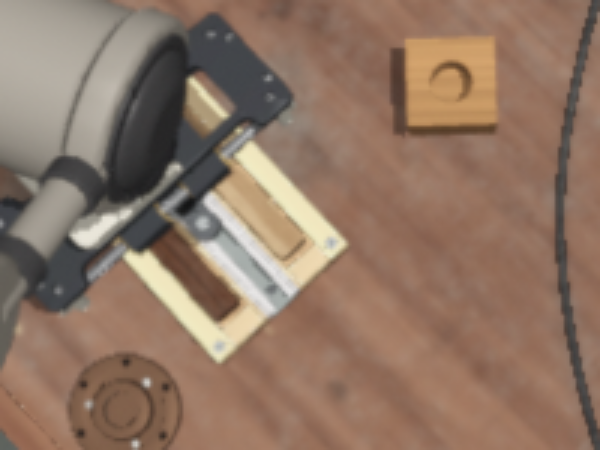

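Request:
carry_out --xyz '[[0, -0.008, 0.2], [0, 0, 0.2], [0, 0, 0.08], [0, 0, 0], [0, 0, 0]]' --dr '[[0, 0, 0], [0, 0, 0], [0, 0, 0], [0, 0, 0], [0, 0, 0]]'

```text
time: 13.42
tool_pos: [483.6, -104.9, 99.8]
tcp_rot: [3.141, -0.0, 0.759]
contact_force: [0.1, 0.1, -1.7]
grip_width: 15.7
```

```bash
python3 - <<'E'
from h import *
s=snap('scene','s10');c=snap('top','t10')
plan([483.1,-104.8,81],43.5)
cv2.imwrite('pics/s10c.png',cv2.resize(s['image'][165:235,245:325],None,fx=8,fy=8,interpolation=cv2.INTER_CUBIC))
cv2.imwrite('pics/t10c.png',cv2.resize(c['image'][180:240,205:285],None,fx=8,fy=8,interpolation=cv2.INTER_CUBIC))
E
```

```text
t 13.53 shift now-axes [-0.005 -0.008  0.315] after turn [-0.005 -0.008  0.315] turn units [ 0.005 -0.002  0.   ] yaw 43.5 tilt [ 1.7996e+02 -2.0000e-02]
```

View pics/s10c.png

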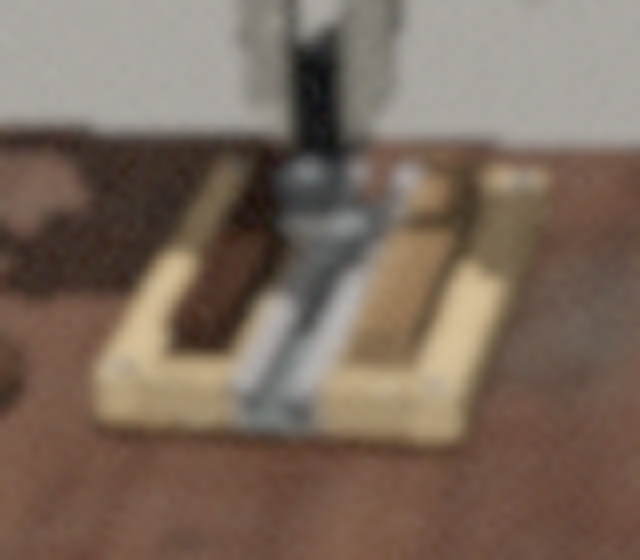

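View pics/t10c.png

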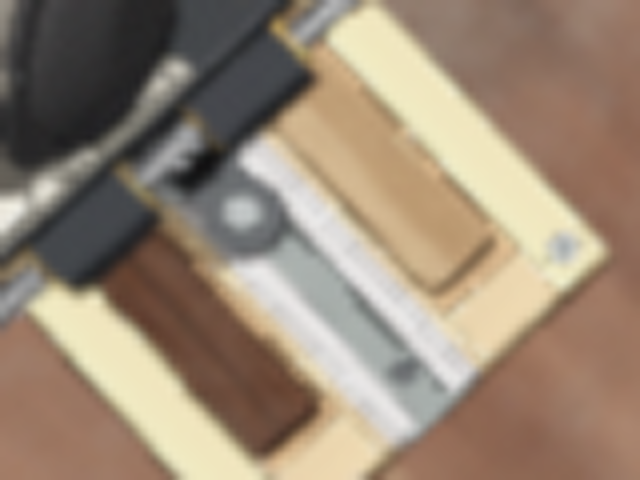

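```bash
python3 - <<'E'
from h import *
c=load('top0'); th=np.radians(43.5); ux=np.array([np.cos(th),np.sin(th),0]); uy=np.array([-np.sin(th),np.cos(th),0]); o=np.array([483.1,-104.8,24])
for z in(56,61,66):
    P=onz(c,[(234.6,205.8)],z)[0]; print(z,P.round(1),(P-o)@ux,(P-o)@uy)
p=np.array([483.6,-104.9,0]);print((p-o)@ux,(p-o)@uy)
E
```

```text
56 [ 463.1 -121.7   56. ] -26.09228201988959 1.5008644901595685
61 [ 462.5 -122.6   61. ] -27.223767281900415 1.2971824611582825
66 [ 461.8 -123.5   66. ] -28.35525254391124 1.093500432156995
0.29385172793676256 -0.4167147249481119
```

```bash
python3 - <<'E'
from h import *
t0=load('top0'); t=load('top10') if 0 else load('t10'); s=load('s10')
def cen(c,u,v,r,th):
    g=cv2.cvtColor(c['image'],cv2.COLOR_BGR2GRAY).astype(float)[v-r:v+r+1,u-r:u+r+1]
    w=np.clip(g-th,0,None); yy,xx=np.mgrid[-r:r+1,-r:r+1]
    print(g.astype(int).tolist()); return np.array([u+(w*xx).sum()/w.sum(),v+(w*yy).sum()/w.sum()])
a=cen(t,235,206,2,150); f1=cen(t0,312,138,2,150); f2=cen(t0,318,168,2,150); b=cen(t0,315,149,2,120)
for x in(f1,f2,b):print(x)
print('foot',a)
# feet in block: separation vs z
for z in(50,55,60):
    P=onz(t0,[f1,f2],z); print(z,np.linalg.norm(P[0]-P[1]).round(1),P.mean(0).round(1),np.degrees(np.arctan2(*(P[0]-P[1])[1::-1])).round(1))
print('bar',onz(t0,[b],102),onz(t0,[b],90))
th=np.radians(43.5); ux=np.array([np.cos(th),np.sin(th),0]); uy=np.array([-np.sin(th),np.cos(th),0]); o=np.array([483.1,-104.8,24])
for z in(52,56,60,64):
    P=onz(t,[a],z)[0]; print(z,(P-o)@ux,(P-o)@uy,'scene pix',proj(s,[P]))
E
```

```text
[[128, 142, 148, 137, 119], [165, 188, 191, 176, 140], [170, 192, 195, 190, 156], [161, 185, 189, 179, 147], [119, 146, 153, 132, 115]]
[[116, 134, 139, 127, 113], [148, 182, 189, 178, 133], [162, 183, 188, 184, 132], [144, 135, 132, 112, 73], [72, 61, 60, 55, 51]]
[[137, 182, 190, 159, 124], [178, 195, 199, 194, 143], [173, 194, 200, 195, 142], [130, 181, 189, 163, 126], [110, 118, 121, 119, 116]]
[[94, 139, 162, 114, 71], [155, 187, 191, 155, 91], [174, 196, 199, 170, 102], [133, 188, 195, 142, 82], [66, 94, 100, 76, 66]]
[311.875      137.54166667]
[317.70934959 167.50203252]
[314.5368272  148.78470255]
foot [234.74358974 206.        ]
50 66.6 [ 578.9 -287.6   50. ] 11.0
55 66.3 [ 577.6 -287.6   55. ] 11.0
60 65.9 [ 576.4 -287.7   60. ] 11.0
bar [[ 573.20851056 -287.69765092  102.        ]] [[ 576.36847959 -287.5407695    90.        ]]
52 -25.70778589242996 1.7249088989598502 scene pix [[282.00153105 192.87714435]]
56 -26.61081441040947 1.5617098543215666 scene pix [[281.9355426  191.69260401]]
60 -27.51384292838902 1.3985108096833203 scene pix [[281.86938404 190.50397792]]
64 -28.41687144636853 1.235311765045035 scene pix [[281.80305508 189.31125012]]
```

```bash
python3 - <<'E'
from h import *
t=load('t10'); s=load('s10')
th=np.radians(43.5); ux=np.array([np.cos(th),np.sin(th),0]); uy=np.array([-np.sin(th),np.cos(th),0]); o=np.array([483.1,-104.8,24])
P=[o-95*ux+62*uy,o-95*ux-62*uy,o-95*ux,o-95*ux+6.5*uy,o-95*ux-6.5*uy,o]
print(((proj(s,P)-[245,165]+.44)*8).round(0))
for z in(70,74,78):
    Q=onz(t,[(234.74,206)],z)[0]; print(z,(Q-o)@ux,(Q-o)@uy,((proj(s,[Q])-[245,165]+.44)*8).round(0))
E
```

```text
[[ 85. 376.]
 [446. 397.]
 [264. 386.]
 [245. 385.]
 [283. 387.]
 [322. 270.]]
70 -29.76634768216925 0.9958956259166448 [[297. 184.]]
74 -30.66939761450236 0.832673831791335 [[297. 174.]]
78 -31.572447546835424 0.6694520376660665 [[296. 164.]]
```

Request:
carry_out --xyz '[[0, 0.014, 0], [0, 0, 0.03], [0, 0, 0.03], [0, 0, 0.03], [0, 0, 0.03], [0, 0, 0], [0, 0, 0]]' --dr '[[0, 0, 0], [0, 0, 0], [0, 0, 0], [0, 0, 0], [0, 0, 0], [0, 0, 0], [0, 0, 0]]'

```text
time: 14.4
tool_pos: [484.0, -105.5, 92.4]
tcp_rot: [3.142, 0.0, 0.759]
contact_force: [0.6, -0.1, -1.8]
grip_width: 16.0
```

No contact force, and the head is already below the lip level, so it is in the slot. I'll continue down.

Request:
carry_out --xyz '[[0, 0, 0.05], [0, 0, 0.05], [0, 0, 0.04], [0, 0, 0.02], [0, 0, 0], [0, 0, 0]]' --dr '[[0, 0, 0], [0, 0, 0], [0, 0, 0], [0, 0, 0], [0, 0, 0], [0, 0, 0]]'

```text
time: 15.15
tool_pos: [484.0, -105.5, 82.9]
tcp_rot: [3.141, -0.0, 0.759]
contact_force: [-0.2, -0.3, -1.1]
grip_width: 15.7
```

Request:
carry_out --xyz '[[0, 0, 0.015], [0, 0, 0.015], [0, 0, 0], [0, 0, 0]]' --dr '[[0, 0, 0], [0, 0, 0], [0, 0, 0], [0, 0, 0]]'

```text
time: 15.65
tool_pos: [484.0, -105.5, 81.3]
tcp_rot: [3.141, -0.0, 0.759]
contact_force: [-1.3, 0.8, 3.5]
grip_width: 15.8
```

```bash
python3 - <<'E'
from h import *
s=snap('scene','s11');c=snap('top','t11')
plan([483.1,-104.8,81],43.5)
a=cv2.resize(s['image'][165:235,245:325],None,fx=6,fy=6,interpolation=cv2.INTER_CUBIC)
b=cv2.resize(c['image'][180:240,205:255],None,fx=6.4,fy=7,interpolation=cv2.INTER_CUBIC)
cv2.imwrite('pics/c11.png',np.hstack([a,b[:420]]))
E
```

```text
t 15.75 shift now-axes [-0.004 -0.019  0.004] after turn [-0.004 -0.019  0.004] turn units [ 0.002 -0.     0.001] yaw 43.51 tilt [179.98  -0.  ]
```

View pics/c11.png

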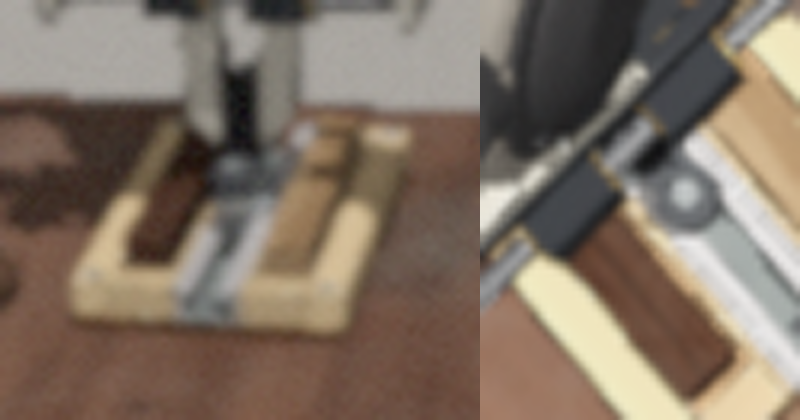

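The flange is seated: z is as predicted and there are about 5 N of reaction. The crop shows the foot centred over the slot at (685,195). Now the twist.

Request:
carry_out --xyz '[[0, 0, 0.005], [0, 0, 0], [0, 0, 0], [0, 0, 0], [0, 0, 0], [0, 0, 0], [0, 0, 0], [0, 0, 0]]' --dr '[[0, 0, -0.4], [0, 0, -0.5], [0, 0, -0.5], [0, 0, -0.5], [0, 0, -0.5], [0, 0, -0.5], [0, 0, -0.5], [0, 0, 0]]'

```text
time: 16.75
tool_pos: [484.9, -105.5, 81.3]
tcp_rot: [3.139, -0.0, 1.233]
contact_force: [0.2, 2.2, 5.3]
grip_width: 15.6
```

```bash
python3 - <<'E'
from h import *
o=get_obs();print(o['contact_force'],o['moment'])
E
```

```text
[0.22734559 2.18106582 5.32008489] [ 0.36338479 -0.3667995   0.03202656]
```

Forces are low. I'll continue the turn.

Request:
carry_out --xyz '[[0, 0, 0.005], [0, 0, 0], [0, 0, 0], [0, 0, 0], [0, 0, 0], [0, 0, 0], [0, 0, 0], [0, 0, 0]]' --dr '[[0, 0, -0.5], [0, 0, -0.5], [0, 0, -0.5], [0, 0, -0.5], [0, 0, -0.5], [0, 0, -0.5], [0, 0, -0.5], [0, 0, 0]]'

```text
time: 17.75
tool_pos: [485.0, -105.6, 81.3]
tcp_rot: [3.139, 0.001, 1.722]
contact_force: [1.3, 3.1, 7.6]
grip_width: 15.8
```

```bash
python3 - <<'E'
from h import *
s=snap('scene','s12')
plan([484,-105.2,81],133.5)
o=get_obs();print(o['contact_force'],o['moment'])
cv2.imwrite('pics/s12.png',cv2.resize(s['image'][150:235,235:335],None,fx=7,fy=7,interpolation=cv2.INTER_CUBIC))
E
```

```text
t 17.8 shift now-axes [ 0.009 -0.016  0.005] after turn [ 0.017 -0.008  0.005] turn units [ 0.016  0.014 -4.36 ] yaw 98.62 tilt [1.7985e+02 7.0000e-02]
[0.84493902 1.21105627 9.43084778] [ 0.36643211 -0.29641843  0.02023216]
```

View pics/s12.png

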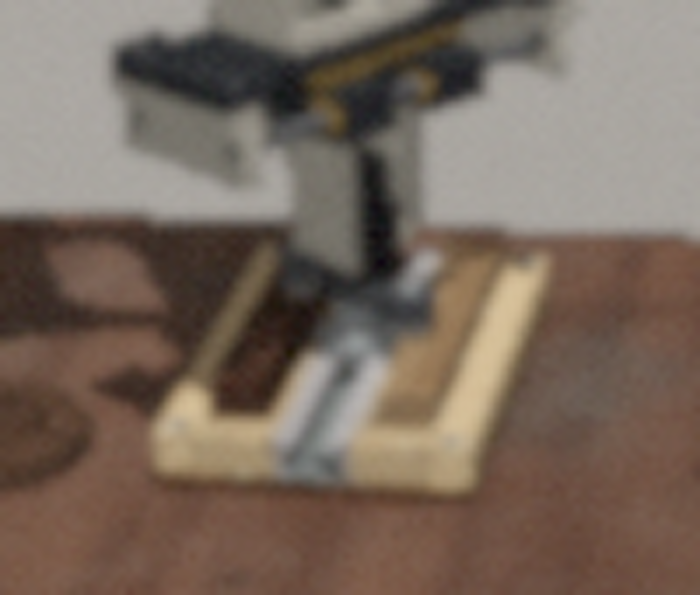

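The strap is turning with the gripper and both feet are on the blanks (crop (300,270) and (415,305)). I'll finish the turn.

Request:
carry_out --xyz '[[0, 0, 0], [0, 0, 0], [0, 0, 0], [0, 0, 0], [0, 0, 0], [0, 0, 0], [0, 0, 0], [0, 0, 0]]' --dr '[[0, 0, -0.6], [0, 0, -0.6], [0, 0, -0.6], [0, 0, -0.6], [0, 0, -0.6], [0, 0, -0.6], [0, 0, -0.6], [0, 0, -0.16]]'

```text
time: 18.8
tool_pos: [485.0, -105.6, 81.3]
tcp_rot: [3.14, 0.002, 2.331]
contact_force: [0.5, 1.7, 8.7]
grip_width: 15.9
```

Request:
carry_out --xyz '[[0, 0, 0], [0, 0, 0]]' --dr '[[0, 0, 0], [0, 0, 0]]'

```text
time: 19.05
tool_pos: [485.0, -105.6, 81.3]
tcp_rot: [3.14, 0.002, 2.33]
contact_force: [0.4, 1.7, 9.2]
grip_width: 15.4
```

```bash
python3 - <<'E'
from h import *
s=snap('scene','s13');c=snap('top','t13')
plan([484,-105.2,81],133.5)
o=get_obs();print(o['contact_force'],o['moment'])
a=cv2.resize(s['image'][165:235,245:325],None,fx=5,fy=6,interpolation=cv2.INTER_CUBIC)
b=cv2.resize(c['image'][140:260,170:290],None,fx=3.5,fy=3.5,interpolation=cv2.INTER_CUBIC)
cv2.imwrite('pics/c13.png',np.hstack([a,b[:420]]))
E
```

```text
t 19.15 shift now-axes [ 0.017 -0.008  0.005] after turn [ 0.017 -0.008  0.005] turn units [ 0.011  0.017 -0.003] yaw 133.48 tilt [1.7991e+02 1.4000e-01]
[0.85683483 1.17802236 7.81425276] [ 0.34744682 -0.29845509 -0.09879071]
```

View pics/c13.png

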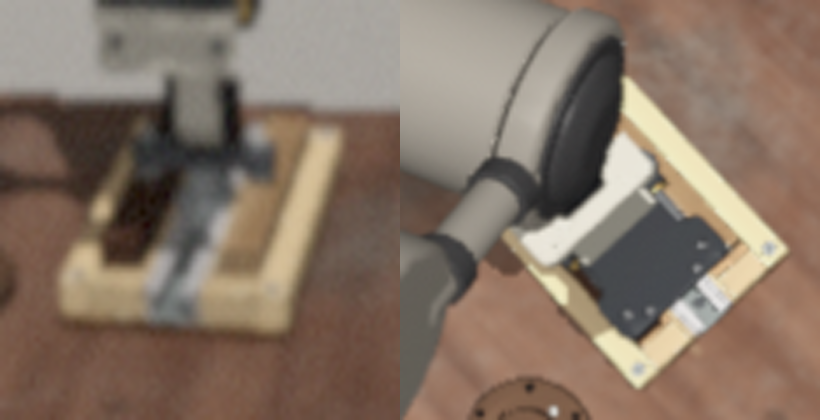

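The strap spans square across the slot and both feet are on the blanks (crop (150,155) and (265,155)). I'll release and retreat upwards.

Request:
carry_out --xyz '[[0, 0, 0], [0, 0, 0], [0, 0, 0], [0, 0, 0], [0, 0, -0.2], [0, 0, -0.5], [0, 0, -0.8], [0, 0, -0.8]]' --dr '[[0, 0, 0], [0, 0, 0], [0, 0, 0], [0, 0, 0], [0, 0, 0], [0, 0, 0], [0, 0, 0], [0, 0, 0]]' --gripper -0.2

```text
time: 20.15
tool_pos: [483.7, -105.3, 220.4]
tcp_rot: [-3.141, 0.0, 2.331]
contact_force: [0.2, -0.1, -0.3]
grip_width: 36.5
```

```bash
python3 - <<'E'
from h import *
plan([350,-350,250],133.5)
E
```

```text
t 20.15 shift now-axes [-1.418 -4.425 -0.492] after turn [-1.424 -4.423 -0.493] turn units [-0.001  0.001  0.01 ] yaw 133.58 tilt [-179.99    0.  ]
```

Request:
carry_out --xyz '[[-0.1, -0.4, -0.3], [-0.2, -0.6, -0.2], [-0.2, -0.6, 0], [-0.2, -0.6, 0], [-0.2, -0.6, 0], [-0.2, -0.6, 0], [-0.2, -0.6, 0], [-0.1, -0.4, 0]]' --dr '[[0, 0, 0], [0, 0, 0], [0, 0, 0], [0, 0, 0], [0, 0, 0], [0, 0, 0], [0, 0, 0], [0, 0, 0]]'

```text
time: 21.15
tool_pos: [349.7, -349.6, 249.1]
tcp_rot: [-3.141, 0.001, 2.33]
contact_force: [-0.4, 0.7, 0.1]
grip_width: 36.9
```

```bash
python3 - <<'E'
from h import *
s=snap('scene','s14');c=snap('top','t14')
a=cv2.resize(s['image'][165:235,245:325],None,fx=5,fy=6,interpolation=cv2.INTER_CUBIC)
b=cv2.resize(c['image'][140:250,175:285],None,fx=3.8,fy=3.8,interpolation=cv2.INTER_CUBIC)
cv2.imwrite('pics/c14.png',np.hstack([a[:418],b[:418]]))
o=get_obs();print(o['time'],o['tool_pos'],o['contact_force'])
E
```

```text
21.25 [ 349.487623   -349.97344158  248.99356721] [ 0.48215077 -0.51881599  0.04454568]
```

View pics/c14.png

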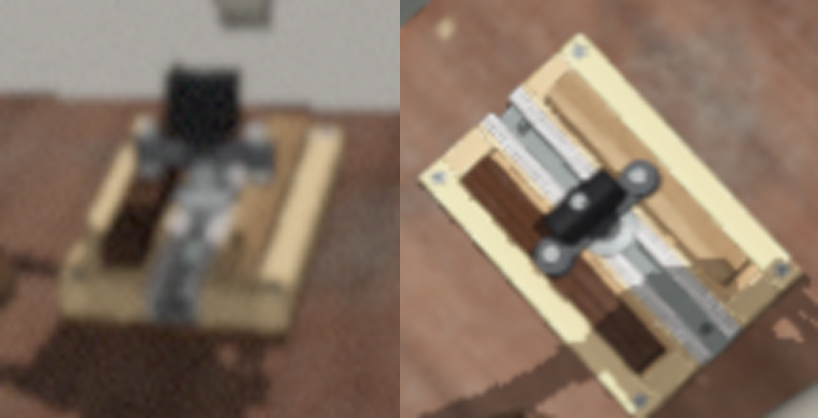

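View pics/t14.png

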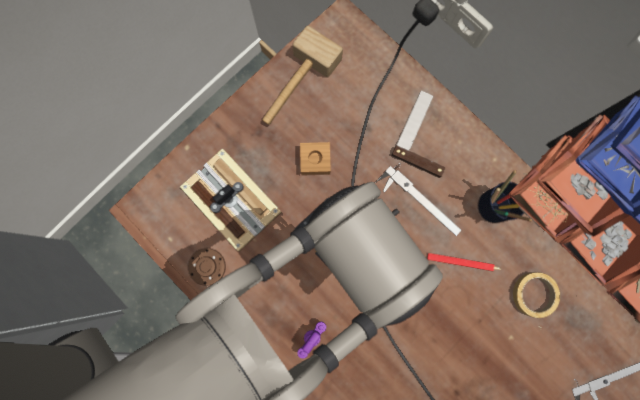

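```bash
python3 - <<'E'
from h import *
c=load('t14'); off=np.array([175,140.])
pc=lambda P:np.array(P,float)/3.8+off-0.37
F=onz(c,pc([(640-400,176),(553-400,255)]),50)
th=np.radians(43.5); ux=np.array([np.cos(th),np.sin(th),0]); uy=np.array([-np.sin(th),np.cos(th),0]); o=np.array([483.1,-104.8,24])
d=F[0]-F[1]; print('strap',np.linalg.norm(d),np.degrees(np.arctan2(d[1],d[0])),'mid',(F.mean(0)-o)@ux,(F.mean(0)-o)@uy)
B=onz(c,pc([(545-400,95),(735-400,283)]),37) 
for p in B: print('blank ends',(p-o)@ux,(p-o)@uy)
E
```

```text
strap 64.52068015676052 -46.62283885151375 mid 2.1831028711300955 1.0392446515942018
blank ends 77.4062917924126 -22.768006241113525
blank ends -75.94371025756736 -29.450800004621957
```

```bash
python3 -c "
from h import *
print(close_job())"
```

```text
the job is handed in; nothing more can be done
None
```

I laid the light blank in the empty groove. I then took the black-barred hold-down from its block, lowered its head into the slot near the middle, turned it a quarter turn and let go. The job was handed in at about 21 s; no verdict was reported.

**Last checks:**
- **Strap:** it lies at −46.6°, against −46.5° for exactly square across the slot. The feet measured 64.5 mm apart, where 64 mm is expected.
- **Hold-down:** its axis is about 2 mm from the slot's middle along the slot. The picture shows it upright with both feet on the blanks.
- **Light blank:** it went down to its expected height. Its ends lie at about +77 and −76 mm from the board's centre; I picked these pixels by hand, so they are rough.
- **Bystanders:** the mallet and caliper look unmoved in the last top view. The arm hid the sanding block and hid almost all of the chuck key, so I did not re-check those two.
- **Foot forces:** I could not measure them after release. Before release, the pictures and about 8–9 N of upward force on the tool fitted with both feet pressing.

**Disagreement:** the scene camera sat about 2 pixels off the top camera. The top camera and the arm's own position reading differed by about 1 mm across the slot. I corrected for that, and the head went in without contact.

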